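# Take the red roundel off the proofing light

### The job

Swing the lamp arm away from the proofing light until it is at its stop on the side away from the empty grey felt tray. Then push the yellow release button all the way in, twist the red roundel's bayonet cell a quarter turn anticlockwise, lift it off, and set it down flat, glass and grip bar up, in the middle of the felt tray without dropping it. Leave the lamp at its stop and do not disturb the other things on the table.

Things in the scene. Friction and masses are not known exactly. Their poses are not given: they have to be found in the camera images.
- lamp: Head of the black swing-arm lamp. Origin: on the axis of head and knob, 290 mm above the table, at the end of the arm's centre line. x points level along the 14 mm thick arm to the upright pivot axis 330 mm away (on a 22 mm post at the back of the table), z up. At yaw 0 the arm lies along x; it swings 0.85 rad to a stop either way (positive yaw: head to -y). Friction 0.4 N m; stays where left.
- lamp_knob (a point): Top centre of the upright birch grip knob on top of the lamp head: 18 mm diameter, standing 48 mm above the arm, its top 345 mm above the table. Below it hangs the round black shade, 140 mm in diameter, from 282 down to 215 mm above the table, over the proofing light at the start.
- mount: Bayonet mount, fixed on the sloping face of the proofing light. Origin: its centre on the face, 130 mm above the table. z: square out of the face (the bayonet axis, 30 degrees from vertical, leaning to the robot); y: level across the face, to the yellow button; x: up the slope. Two claws 8 to 13 mm above the face, centred on +x and -x, reaching 45 mm from the axis, hold the cell's lugs.
- projector: Proofing light, grey, fixed on the table. Origin: centre of its foot, under the mount. Foot 170 x 190 mm; its head is a block 160 (along the slope) x 190 x 70 mm whose top face slopes 30 degrees down to the light's front. The front (-x of this body) looks at the robot to within 20 degrees.
- release (a joint): Travel of the yellow release button, m: 0 out (cell locked), 0.008 fully in. It slides along the mount's -z, takes about 3.5 N, and stays in where it is left. While it is out, a pin on it stops the cell from turning; the pin is clear from 0.006 on.
- button_top (a point): Centre of the top of the yellow button, 20 mm diameter, 66 mm from the mount's axis on its +y side; its top is 14 mm above the face when out and 6 mm when in. The bare face round it is 190 mm wide in all.
- cell: Loose bayonet cell with the red roundel, 135 to 245 g. Origin: centre of its underside; z: its axis, to the glass side. Black flange 80 mm wide, 11 to 16 mm above the underside, red glass in its top; below it a hub 50 mm wide with two lugs on +x and -x reaching 35 mm from the axis. Starts locked in the mount: underside 2 mm above the face, cell x along mount x. 2 to 3 mm of play.
- cell_bar (a point): Top centre of the cell's aluminium grip bar, on the cell's axis, 46 mm above its underside. The bar stands on the flange over the glass, along the cell's x: 64 mm long, 14 mm wide, 30 mm high. It runs up and down the slope when locked.
- cell_hub (a point): Centre of the cell's hub, on its axis, 5 mm above the underside. With the button in, the cell turns anticlockwise seen from outside (positive about mount z) to a stop just past 90 degrees; there the bar points at the button (cell x along mount y) and the cell lifts off along mount z. It comes off only within 20 degrees or so of that. Little friction.
- tray: Grey felt-covered tray, fixed, 170 x 170 mm outside, walls 5 mm thick and 22 mm high, inner floor 5 mm above the table, sides along the world axes. Origin: centre of its underside. It stands on the left or on the right; a wooden rack of upright glass panes (160 x 150 mm, 105 mm high) stands on the other side.
- fid: Bystander: cast iron fid lying flat, 180 mm long, 28 mm thick.
- triangle: Bystander: pale blue glass triangle lying flat, 95 mm sides, 6 mm thick.
- vise: Bystander: bronze lead vise clamp, 50 x 95 mm, 57 mm high.
- jar: Bystander: closed amber glass jar, 56 mm diameter, 85 mm high.
- roundel: Bystander: spare amber roundel lying flat, 70 mm diameter, 8 mm thick.
- cutter: Bystander: green-handled hand tool lying flat, 100 mm long.
Mind the look-alikes: they are no part of the job. What is meant by the cell is not blue or green, and is the smaller of those in its own colour.

How it is judged:
On the way, in this order (a step that is already met when the one before it is completed fails the run):
1. the lamp is swung to within 0.12 rad of its stop on the side away from the felt tray (angle between the x axis of lamp and the x axis of tray, either way round above 0.73 rad and ((world y of tray above 0 m and world y of lamp below -0.1 m) or (world y of tray below 0 m and world y of lamp above 0.1 m))), for 0.2 s.
2. the release button is pushed in at least 6 mm, with the cell still locked in the mount (value of joint release above 0.006 m and z of cell in the frame of mount below 0.01 m and distance between cell and mount below 0.012 m), for 0.1 s.
3. the cell is turned in the mount until its bar points at the button within 23 degrees (angle between the x axis of cell and the y axis of mount, either way round below 0.4 rad and distance between cell and mount below 0.012 m), for 0.1 s.
4. the cell is lifted clear of the mount (z of cell in the frame of mount above 0.03 m), for 0.1 s.
At the end, for the whole second after the job is handed in: The cell rests flat on the tray's floor, glass up (axis within 0.12 rad of vertical, underside 2 to 10 mm above the table), its centre within 35 mm of the tray's centre, at rest; the lamp is still within 0.12 rad of its stop on the side away from the tray (all of step 1 and horizontal distance between cell and tray below 0.035 m and height (world z) of cell between 0.002 and 0.01 m and angle between cell's own z axis and vertical below 0.12 rad and linear speed of cell below 0.02 m/s); the robot touches nothing.
It fails at once if a bystander is moved more than 20 mm (distance of any of fid, triangle, vise, jar, roundel, cutter from where it was at the start of the episode above 0.02 m).
It fails at once if the cell is dropped: faster than 0.6 m/s with no finger on it (linear speed of cell above 0.6 m/s and contact force between the fingers and cell below 0.02 N).
It also fails if it takes over 70 s, if anything falls off the work surface, if the arm or the gripper's body presses on something with over 40 N, if the wrist force passes 120 N, or if a joint passes its speed limit or range.

### The arm

A 6-joint arm with a two-finger parallel gripper is mounted at the origin on the work surface. World frame = base frame: x ahead of the robot, y to its left, z up, the work surface at z = 0. Lengths are in m, angles in rad, forces in N, time in s.
With the tool pointing down it reaches from about 0.35 to 0.975 m from the base axis. Payload 4.9 kg.
Tool frame: the origin (TCP) lies midway between the tips of the shut fingers; the grasp point (between the pads) lies 19 mm behind it; z points along the fingers, y is the line along which they close (so a half turn about z gives the same grasp; the last joint's range is limited). The gripper opens to 85 mm and grips with 20 to 120 N. Pads are 22 mm wide; open, the fingers measure 114 mm over their backs; the gripper's body (76 mm by 85 mm) begins 54 mm behind the grasp point. The pads swing forward as they close: fully open they stand 13 mm farther back than shut.
Start: joints at [1.164, 0.053, 1.613, -0, 1.476, -0.119], TCP at [0.177, 0.599, 0.231] pointing down, gripper open.
Joint ranges: [-3.01, 3.01], [-1.01, 2.22], [0.06, 2.58], [-1.02, 4.17], [0.09, 2.62], [-3.14, 3.14]. Speed limits (rad/s): [2.57, 2.57, 3.14, 3.14, 3.14, 3.14].

### API

Orientations are given as a rotation vector (axis times angle).
In Python, from station import ctrl gives the robot as it stands.
- The arm moves only by the tool step_arm, never from a script. Its argument "targets" is a list of rows, each an object with "travel": the shift along the world's x, y, z as a fraction of full scale, a list of three; "angular": the turn, a rotation vector about the world's x, y, z as a fraction of full scale, a list of three; "gripper": the opening, from 0 (shut) to 1 (fully open). In form: [{"travel": [x, y, z], "angular": [rx, ry, rz], "gripper": gripper}, ...]. A call has 1 to 10 rows; each row is the pose to reach, as a shift and turn from the pose commanded when the call began; what a row does not reach only later rows make up. Full scale, the value 1, is 0.6 m for a shift and pi/4 rad for a turn. A row lasts 1/10 s, in which the tool goes at most 50 mm and 8.59 degrees, less where a joint would pass 70% of its speed; a pose out of reach is approached as far as the arm can. A call with a number of a shift or a turn outside -1 to 1 is refused whole. A call with a gripper value outside its range is refused whole. The fingers move at their own pace and stop on an object; "squeeze" is the grip in N (left out, the last holds). Time passes only in rows, so rows that repeat a pose let the fingers close. It gives the time, the measured TCP pose, the force, the opening and the grip force at its end, in the units of the state.
- ctrl.get_obs(): the state, without advancing time (a new reading comes with each control period).
- ctrl.get_image(name): name is "scene" or "top" or "wrist"; returns a dict with "img" (420x560x3 uint8, red, green, blue), "fx", "fy", "cx", "cy" (pixels), "rvec" (rotation vector, rad) and "tvec" (3), from world to camera coordinates, as OpenCV has them. Camera axes: x right, y down, z forward; pixel columns grow to the right and rows downward; lengths in m; the calibration is good to about 2 mm. A picture is of the moment at which its call begins. There is no depth.
- ctrl.finish_job(): hands the job in; it is judged then, once.
The state is a dict: "t": time; "q": joint angles; "dq": joint speeds; "effort": joint torques, N m; "tool_pos": TCP position; "tool_rot": TCP orientation; "contact_force": force on the tool from outside, world axes, zero at the start; "wrist_torque": the same for the moment, N m; "opening": finger opening in m; "grip_force": force on a finger pad.
Only numpy, scipy, OpenCV 4.12 (cv2) and the standard library are available. Lean on these libraries where they do the work, as an engineer would, in place of code of your own. Each camera call takes 0.05 s, during which the arm holds its last target. There are 200 camera calls.

## Working session

There is one attempt and no reset: what is moved stays moved. The work goes in short steps, Python scripts to look and compute and a tool call to move; the robot and the scene stay as the last step left them, time stands still between calls to the robot, and variables do not carry over. Pictures are saved under pics/ and viewed, at most 10 in all, crops included, and the job is handed in when it is done.

Besides the shell and the picture viewer there is one more tool, called after "Request:" by a JSON object that holds its "method" and its "body". step_arm: Moves the arm, as the interface text tells. Its arguments: {"type":"object","properties":{"targets":{"type":"array"},"squeeze":{"type":"number"}},"required":["targets"]}

```bash
mkdir -p pics; cat > h.py <<'E'
import numpy as np, cv2, pickle
from station import ctrl
from scipy.spatial.transform import Rotation as R
def grab(n,tag):
    d=ctrl.get_image(n); pickle.dump(d,open(f'pics/{tag}.pkl','wb'))
    cv2.imwrite(f'pics/{tag}.png',d['img'][:,:,::-1]); return d
def load(tag): return pickle.load(open(f'pics/{tag}.pkl','rb'))
def ray(d,u,v):
    M=R.from_rotvec(d['rvec']).as_matrix(); c=-M.T@d['tvec']
    r=M.T@np.array([(u-d['cx'])/d['fx'],(v-d['cy'])/d['fy'],1]); return c,r/np.linalg.norm(r)
def onz(d,u,v,z):
    c,r=ray(d,u,v); return c+r*(z-c[2])/r[2]
def tri(*o):
    A=np.zeros((3,3));b=np.zeros(3)
    for d,u,v in o:
        c,r=ray(d,u,v);P=np.eye(3)-np.outer(r,r);A+=P;b+=P@c
    return np.linalg.solve(A,b)
def proj(d,p):
    M=R.from_rotvec(d['rvec']).as_matrix(); q=M@np.array(p)+d['tvec']
    return d['fx']*q[0]/q[2]+d['cx'],d['fy']*q[1]/q[2]+d['cy']
E
python3 - <<'E'
from h import *
np.set_printoptions(precision=3,suppress=True)
a=grab('scene','s0');b=grab('top','t0')
for d in(a,b):print(ray(d,280,210),d['fx'])
o=ctrl.get_obs();print(o['tool_pos'],o['tool_rot'],o['t'],o['opening'])
E
```

```text
(array([ 1.304, -0.359,  0.804]), array([-0.744,  0.364, -0.56 ])) 419.2914244607234
(array([0.393, 0.023, 1.348]), array([ 0.124, -0.03 , -0.992])) 389.1757862360034
[0.177 0.599 0.23 ] [-0.45  -3.109  0.003] 0.1 0.08562481237870244
```

View pics/s0.png

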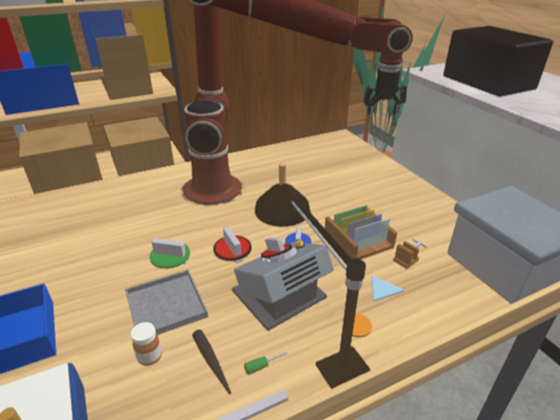

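View pics/t0.png

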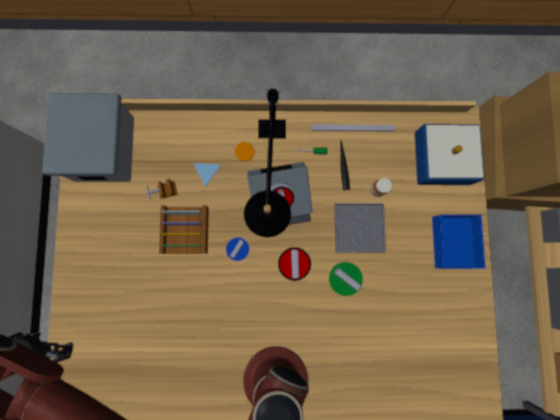

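The tray is on the right (-y) at top px (360,228), and the rack is on the left, so the lamp has to go to +y. The lamp knob is at top (267,209) and scene (283,165). The cell in the mount shows red at top (283,195); the larger red one at (295,264) is a look-alike.

```bash
python3 - <<'E'
from h import *
np.set_printoptions(precision=3,suppress=True)
a=load('s0');b=load('t0')
print('knob',tri((a,283,165),(b,267,209)), onz(b,267,209,.345), onz(a,283,165,.345))
print('tray',[onz(b,u,v,.022)[:2] for u,v in((335,204),(384,204),(386,256),(334,254))])
print('pivot',onz(b,272,97,.3), onz(b,272,129,0))
# lightsource knob contour
for n,d in(('t',b),('s',a)):
    h=cv2.cvtColor(d['img'],cv2.COLOR_RGB2HSV)
    if n=='t': x,y,w=255,197,25
    else: x,y,w=273,158,22
    m=cv2.inRange(h[y:y+w+5,x:x+w],(8,60,90),(28,255,255));mm=np.argwhere(m);print(n,mm.min(0)+[y,x],mm.max(0)+[y,x],mm.mean(0)+[y,x])
o=ctrl.get_obs();print(R.from_rotvec(o['tool_rot']).as_matrix())
E
```

```text
knob [0.523 0.028 0.341] [0.522 0.026 0.345] [0.531 0.026 0.345]
tray [array([ 0.58 , -0.208]), array([ 0.581, -0.379]), array([ 0.402, -0.378]), array([ 0.409, -0.201])]
pivot [0.847 0.012 0.3  ] [0.856 0.009 0.   ]
t [205 264] [211 270] [208.   266.59]
s [158 273] [184 294] [170.867 283.514]
[[-0.959  0.284 -0.001]
 [ 0.284  0.959 -0.002]
 [ 0.    -0.002 -1.   ]]
```

```bash
python3 - <<'E'
import cv2
a=cv2.imread('pics/s0.png')[150:270,220:340];b=cv2.imread('pics/t0.png')[80:240,220:340]
import numpy as np
cv2.imwrite('pics/c0.png',np.hstack([cv2.resize(a,(400,400),interpolation=2)[:, :],cv2.resize(b,(300,400),interpolation=2)]))
E
```

```text
(no output)
```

View pics/c0.png

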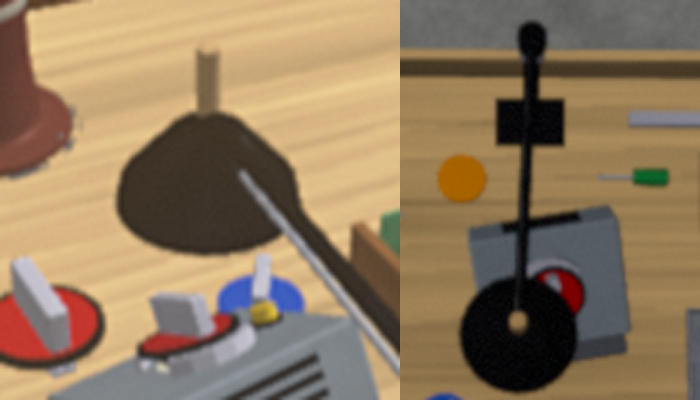

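The crop shows the knob top at scene (282,165) and top (266.6,208), which puts it at (0.524, 0.027). The pivot is near (0.854, 0.011). I'll approach from above, grip the knob lightly, and sweep it along the arc.

Request:
{"method": "step_arm", "body": {"targets": [{"travel": [0, 0, 0.1], "angular": [0, 0, 0], "gripper": 1}, {"travel": [0.07, -0.1, 0.2], "angular": [0, 0, 0], "gripper": 1}, {"travel": [0.4, -0.55, 0.317], "angular": [0, 0, 0], "gripper": 1}, {"travel": [0.4, -0.55, 0.317], "angular": [0, 0, 0], "gripper": 1}, {"travel": [0.4, -0.55, 0.317], "angular": [0, 0, 0], "gripper": 1}, {"travel": [0.4, -0.55, 0.317], "angular": [0, 0, 0], "gripper": 1}, {"travel": [0.4, -0.55, 0.317], "angular": [0, 0, 0], "gripper": 1}, {"travel": [0.4, -0.55, 0.317], "angular": [0, 0, 0], "gripper": 1}, {"travel": [0.4, -0.55, 0.317], "angular": [0, 0, 0], "gripper": 1}, {"travel": [0.4, -0.55, 0.317], "angular": [0, 0, 0], "gripper": 1}], "squeeze": 20}}

```text
t: 1.1
tool_pos: [0.4185, 0.267, 0.4221]
tool_rot: [0.453, 3.108, -0.0]
contact_force: [0.7, 0.3, 0.8]
opening: 0.0851
grip_force: 0.0
```

Request:
{"method": "step_arm", "body": {"targets": [{"travel": [0.175, -0.4, 0], "angular": [0, 0, 0], "gripper": 1}, {"travel": [0.175, -0.4, 0], "angular": [0, 0, 0], "gripper": 1}, {"travel": [0.175, -0.4, 0], "angular": [0, 0, 0], "gripper": 1}, {"travel": [0.175, -0.4, 0], "angular": [0, 0, 0], "gripper": 1}, {"travel": [0.175, -0.4, 0], "angular": [0, 0, 0], "gripper": 1}, {"travel": [0.175, -0.4, 0], "angular": [0, 0, 0], "gripper": 1}, {"travel": [0.175, -0.4, 0], "angular": [0, 0, 0], "gripper": 1}]}}

```text
t: 1.8
tool_pos: [0.5226, 0.0278, 0.4205]
tool_rot: [-0.455, -3.106, -0.0]
contact_force: [-0.3, 0.8, -0.5]
opening: 0.0859
grip_force: 0.0
```

```bash
python3 - <<'E'
from h import *
a=grab('scene','s1');b=grab('wrist','w1')
cv2.imwrite('pics/c1.png',np.hstack([cv2.resize(a['img'][90:270,190:370],(400,400),interpolation=2),cv2.resize(b['img'],(400,300))[np.r_[0:300,[299]*100]]])[:,:,::-1])
o=ctrl.get_obs();print(o['tool_pos'])
E
```

```text
[0.52208623 0.03003388 0.42126673]
```

View pics/c1.png

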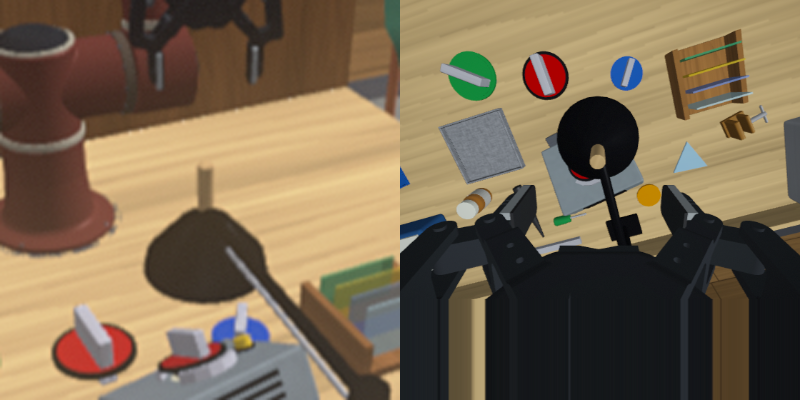

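The knob is centred between the fingers (wrist panel at (598,158)). Next: descend and grip.

Request:
{"method": "step_arm", "body": {"targets": [{"travel": [0, 0, -0.06], "angular": [0, 0, 0], "gripper": 1}, {"travel": [0, 0, -0.12], "angular": [0, 0, 0], "gripper": 1}, {"travel": [0, 0, -0.185], "angular": [0, 0, 0], "gripper": 1}, {"travel": [0, 0, -0.185], "angular": [0, 0, 0], "gripper": 1}, {"travel": [0, 0, -0.185], "angular": [0, 0, 0], "gripper": 0}, {"travel": [0, 0, -0.185], "angular": [0, 0, 0], "gripper": 0}, {"travel": [0, 0, -0.185], "angular": [0, 0, 0], "gripper": 0}, {"travel": [0, 0, -0.185], "angular": [0, 0, 0], "gripper": 0}, {"travel": [0, 0, -0.185], "angular": [0, 0, 0], "gripper": 0}, {"travel": [0, 0, -0.185], "angular": [0, 0, 0], "gripper": 0}], "squeeze": 20}}

```text
t: 2.9
tool_pos: [0.5229, 0.0291, 0.3123]
tool_rot: [0.45, 3.107, 0.0]
contact_force: [-0.2, -0.8, 5.3]
opening: 0.0176
grip_force: 20.9
```

Request:
{"method": "step_arm", "body": {"targets": [{"travel": [0.0035, 0.041, 0], "angular": [0, 0, 0], "gripper": 0}, {"travel": [0.01, 0.082, 0], "angular": [0, 0, 0], "gripper": 0}, {"travel": [0.02, 0.122, 0], "angular": [0, 0, 0], "gripper": 0}, {"travel": [0.033, 0.161, 0], "angular": [0, 0, 0], "gripper": 0}, {"travel": [0.048, 0.199, 0], "angular": [0, 0, 0], "gripper": 0}, {"travel": [0.067, 0.236, 0], "angular": [0, 0, 0], "gripper": 0}, {"travel": [0.088, 0.272, 0], "angular": [0, 0, 0], "gripper": 0}, {"travel": [0.1115, 0.305, 0], "angular": [0, 0, 0], "gripper": 0}, {"travel": [0.1395, 0.339, 0], "angular": [0, 0, 0], "gripper": 0}, {"travel": [0.17, 0.371, 0], "angular": [0, 0, 0], "gripper": 0}]}}

```text
t: 3.9
tool_pos: [0.625, 0.2522, 0.3117]
tool_rot: [0.452, 3.108, -0.001]
contact_force: [-0.3, -3.9, 5.0]
opening: 0.017
grip_force: 21.5
```

Request:
{"method": "step_arm", "body": {"targets": [{"travel": [0.004, 0.0035, 0], "angular": [0, 0, 0], "gripper": 0}, {"travel": [0.008, 0.007, 0], "angular": [0, 0, 0], "gripper": 0}, {"travel": [0.008, 0.007, 0], "angular": [0, 0, 0], "gripper": 0}, {"travel": [0.008, 0.007, 0], "angular": [0, 0, 0], "gripper": 0}]}}

```text
t: 4.3
tool_pos: [0.6295, 0.2566, 0.3116]
tool_rot: [0.45, 3.108, 0.003]
contact_force: [-0.4, 3.0, 5.1]
opening: 0.0173
grip_force: 21.6
```

Request:
{"method": "step_arm", "body": {"targets": [{"travel": [0, 0, 0], "angular": [0, 0, 0], "gripper": 1}, {"travel": [0, 0, 0], "angular": [0, 0, 0], "gripper": 1}, {"travel": [0, 0, 0], "angular": [0, 0, 0], "gripper": 1}, {"travel": [0, 0, 0.08], "angular": [0, 0, 0], "gripper": 1}, {"travel": [0, 0, 0.16], "angular": [0, 0, 0], "gripper": 1}, {"travel": [0, 0, 0.2], "angular": [0, 0, 0], "gripper": 1}, {"travel": [-0.08, 0, 0.2], "angular": [0, 0, 0], "gripper": 1}, {"travel": [-0.16, 0, 0.2], "angular": [0, 0, 0], "gripper": 1}, {"travel": [-0.24, 0, 0.2], "angular": [0, 0, 0], "gripper": 0.3}, {"travel": [-0.3, 0, 0.2], "angular": [0, 0, 0], "gripper": 0}]}}

```text
t: 5.3
tool_pos: [0.4469, 0.2558, 0.4303]
tool_rot: [-0.45, -3.109, 0.0]
contact_force: [-0.3, 1.3, 0.2]
opening: 0.0591
grip_force: 0.0
```

```bash
python3 - <<'E'
from h import *
a=grab('scene','s2');b=grab('top','t2')
print(proj(b,(.6295,.2566,.345)))
cv2.imwrite('pics/c2.png',np.hstack([cv2.resize(a['img'][220:325,220:345],(400,336),interpolation=2)[np.r_[0:336,[335]*164]],cv2.resize(b['img'][150:275,220:320],(400,500),interpolation=2)])[:,:,::-1])
E
```

```text
(np.float64(178.90982131183762), np.float64(168.18340974739698))
```

View pics/c2.png

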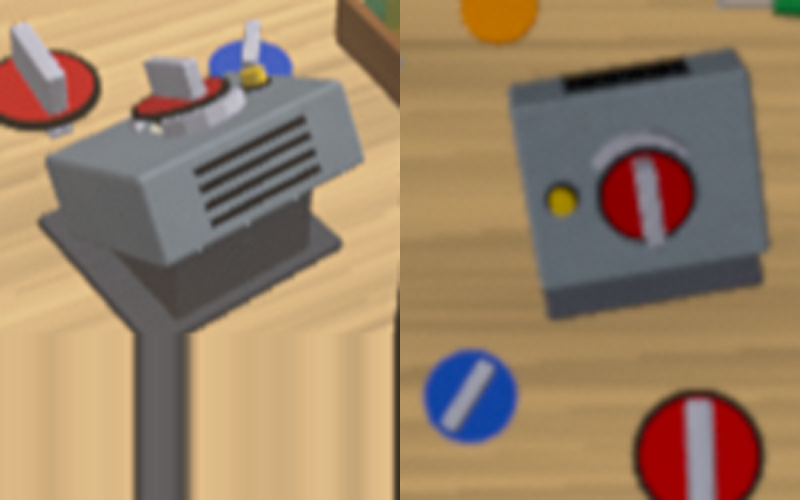

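```bash
cat > m.py <<'E'
from h import *
np.set_printoptions(precision=4,suppress=True)
a=load('s2');b=load('t2')
def blob(d,box,lo,hi,lo2=None,hi2=None):
    x,y,w,h=box;H=cv2.cvtColor(cv2.resize(d['img'][y:y+h,x:x+w],None,fx=4,fy=4,interpolation=2),cv2.COLOR_RGB2HSV)
    m=cv2.inRange(H,lo,hi)
    if lo2:m|=cv2.inRange(H,lo2,hi2)
    c=max(cv2.findContours(m,0,1)[0],key=cv2.contourArea)
    c=cv2.convexHull(c); M=cv2.moments(c)
    f=lambda q:((q[0]+.5)/4-.5+x,(q[1]+.5)/4-.5+y)
    return f((M['m10']/M['m00'],M['m01']/M['m00'])),M['m00']/16
Y=((20,100,80),(35,255,255))
yt,A1=blob(b,(250,190,20,20),*Y);ys,A2=blob(a,(285,232,28,22),*Y)
print(yt,A1,ys,A2)
print('button z-plane',onz(b,*yt,.1421),onz(a,*ys,.1421),'tri',tri((a,*ys),(b,*yt)))
rt,A3=blob(b,(262,180,40,40),(0,120,60),(8,255,255),(172,120,60),(180,255,255))
print('red',rt,A3,onz(b,*rt,.1456))
for n in((763,257),(548,292),(512,88),(735,50)):
    print(n)
f=lambda u,v:((u-400)/4+220,v/4+150)
# block top front edge: centre of face 130; front edge height 130-80*.5=90; rear 170
P=[onz(b,*f(763,257),.09),onz(b,*f(548,292),.09),onz(b,*f(512,88),.17),onz(b,*f(735,50),.17)]
print(np.array(P),np.mean(P,0))
for i,j in((0,1),(3,2)):
    v=P[j]-P[i];print(np.arctan2(-v[0],v[1]),np.linalg.norm(v))
for i,j in((0,3),(1,2)):
    v=P[j]-P[i];print(np.arctan2(v[1],v[0]),np.linalg.norm(v[:2]))
E
python3 m.py
```

```text
(259.9334656084656, 199.99060846560846) 39.375 (298.7867126680821, 243.64817763623495) 44.15625
button z-plane [0.5761 0.0486 0.1421] [0.5822 0.0461 0.1421] tri [0.5769 0.0489 0.1373]
red (281.2476245804286, 198.19120836560805) 403.4375 [ 0.5813 -0.018   0.1456]
(763, 257)
(548, 292)
(512, 88)
(735, 50)
[[ 0.5371 -0.116   0.09  ]
 [ 0.5087  0.059   0.09  ]
 [ 0.6593  0.0851  0.17  ]
 [ 0.6899 -0.0877  0.17  ]] [ 0.5987 -0.0149  0.13  ]
0.16122622567338282 0.1772559289811978
0.1754167861731622 0.1755206937982698
0.18286871792683063 0.1553755227061993
0.1717561580961214 0.15285695621593764
```

The crop shows the button at top px (260,200), the cell at (281,198), and the mount yawed about 0.17 rad. I'll line the tool up with the mount axis at a stand-off and take a close wrist view.

```bash
cat >> h.py <<'E'
def mount(psi):
    x=np.array([.866*np.cos(psi),.866*np.sin(psi),.5]);y=np.array([-np.sin(psi),np.cos(psi),0]);return np.c_[x,y,np.cross(x,y)]
def graspR(M,a=0): # tool y = mount y turned by a about mount z
    y=M@[-np.sin(a),np.cos(a),0]; z=-M[:,2]; return np.c_[np.cross(y,z),y,z]
def delta(p,Rt,cp=None,cR=None):
    o=ctrl.get_obs();cp=o['tool_pos'] if cp is None else cp
    cR=R.from_rotvec(o['tool_rot']).as_matrix() if cR is None else cR
    return np.round((np.array(p)-cp)/.6,4),np.round(R.from_matrix(Rt@cR.T).as_rotvec()/(np.pi/4),4)
E
python3 - <<'E'
from h import *
M=mount(.165);c=np.array([.5905,-.0165,.13])
o=ctrl.get_obs();print(o['tool_pos'],o['q'],delta(c+M@[0,0,.2],graspR(M)))
E
```

```text
[0.44602184 0.25619216 0.43153606] [ 3.76463501e-01 -2.51127975e-01  1.56892385e+00  2.89616204e-04
  1.82203590e+00 -9.08564116e-01] (array([ 0.0764, -0.4819, -0.2139]), array([-0.0421, -0.6694,  0.5602]))
```

Request:
{"method": "step_arm", "body": {"targets": [{"travel": [0, -0.08, 0], "angular": [0, 0, 0], "gripper": 0}, {"travel": [0.015, -0.16, 0], "angular": [-0.01, -0.13, 0.11], "gripper": 0}, {"travel": [0.03, -0.24, 0], "angular": [-0.02, -0.26, 0.22], "gripper": 0}, {"travel": [0.045, -0.32, 0], "angular": [-0.025, -0.4, 0.33], "gripper": 0}, {"travel": [0.06, -0.4, -0.03], "angular": [-0.033, -0.53, 0.45], "gripper": 0}, {"travel": [0.075, -0.45, -0.09], "angular": [-0.04, -0.67, 0.56], "gripper": 0}, {"travel": [0.076, -0.482, -0.15], "angular": [-0.042, -0.67, 0.56], "gripper": 0}, {"travel": [0.076, -0.482, -0.214], "angular": [-0.042, -0.67, 0.56], "gripper": 0}, {"travel": [0.076, -0.482, -0.214], "angular": [-0.042, -0.67, 0.56], "gripper": 0}]}}

```text
t: 6.3
tool_pos: [0.4918, -0.0337, 0.2927]
tool_rot: [-0.208, 2.625, 0.063]
contact_force: [-0.6, -0.7, -0.6]
opening: 0.0
grip_force: 0.0
```

```bash
python3 - <<'E'
from h import *
w=grab('wrist','w3');o=ctrl.get_obs();print(o['tool_pos'],o['tool_rot'],o['q'],ray(w,280,210))
M=mount(.165);c=np.array([.5905,-.0165,.13])
print([proj(w,c+M@np.array(p)) for p in((0,66,14),(0,0,48),(80,95,0),(-80,95,0),(-80,-95,0),(80,-95,0)) for p in [np.array(p)/1000]])
E
```

```text
[ 0.49362553 -0.03342084  0.29811002] [-0.20987126  2.61754675  0.06019053] [-0.36293426 -0.6627092   2.1314312   0.26833353  1.2284647  -2.12690931] (array([ 0.36511743, -0.0547262 ,  0.38405274]), array([ 0.68352473,  0.12150357, -0.71974359]))
[(np.float64(337.1472593927198), np.float64(202.00611034625052)), (np.float64(278.46336791141545), np.float64(209.76783534114898)), (np.float64(355.5184753643971), np.float64(262.5586649758544)), (np.float64(364.1599939531824), np.float64(127.93598113980902)), (np.float64(191.33457592730716), np.float64(129.32468359882512)), (np.float64(202.01400929923628), np.float64(263.80437326684074))]
```

View pics/w3.png

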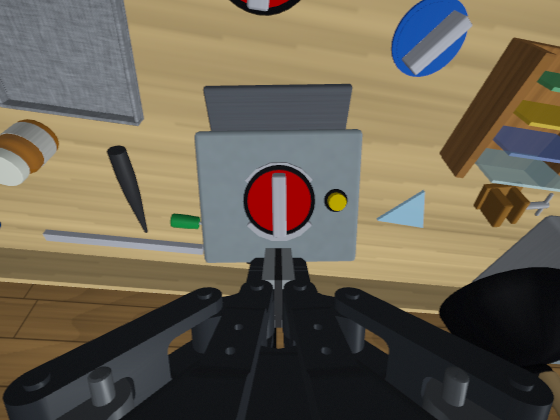

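The wrist view shows the mount nearly square: cell centre about (279,201), button (337,201), face corners about (197,132), (361,130), (355,262) and (204,262). These agree with the model, so I'll measure them by mask.

```bash
cat > m3.py <<'E'
import sys
from h import *
np.set_printoptions(precision=4,suppress=True)
w=load('w3')
H=cv2.cvtColor(w['img'],cv2.COLOR_RGB2HSV)
def cen(m,box):
    x,y,ww,h=box;c=max(cv2.findContours(m[y:y+h,x:x+ww],0,1)[0],key=cv2.contourArea)
    c=cv2.convexHull(c);(u,v),ax,_=cv2.fitEllipse(c);return (u+x,v+y),ax
by,_a=cen(cv2.inRange(H,(20,100,80),(35,255,255)),(320,185,35,35))
red=cv2.inRange(H,(0,120,60),(8,255,255))|cv2.inRange(H,(172,120,60),(180,255,255))
br,_b=cen(red,(235,155,85,90));print(by,_a,br,_b)
g=cv2.inRange(H,(90,8,120),(125,80,200));
bar=cv2.inRange(H,(0,0,150),(180,60,255))[168:240,268:292]
M=mount(.165)
zt=.13+.866*np.array([.014,.018])
B=onz(w,*by,zt[0]);C=onz(w,*br,zt[1])
for it in range(3):
    Bf=B-.014*M[:,2];Cf=C-.018*M[:,2]
    v=Bf-Cf;psi=np.arctan2(-v[0],v[1]);print(Bf,Cf,np.linalg.norm(v[:2]),psi)
    # tilt-consistent: intersect with sloped plane through Cf
    M=mount(.165)
b=load('t2');s=load('s2')
print('tri button',tri((w,*by),(b,259.93,199.99),(s,298.8,243.65)),'tri red',tri((w,*br),(b,281.25,198.19)))
E
python3 m3.py
python3 - <<'E'
import sys;sys.path.insert(0,'.')
from h import *
w=load('/..pics/../w3') if 0 else pickle.load(open('pics/w3.pkl','rb'))
# front edge & side lines via Hough-free edge fit: gradient max along columns/rows
G=cv2.GaussianBlur(cv2.cvtColor(w['img'],cv2.COLOR_RGB2GRAY),(3,3),0).astype(float)
us=np.arange(210,350);vf=[122+np.argmax(np.diff(G[122:140,u])) for u in us]
p=np.polyfit(us,np.array(vf)+.5,1)
L=[onz(w,u,np.polyval(p,u),.09) for u in(200,360)];v=L[1]-L[0]
print('front edge psi',np.arctan2(-v[0],v[1]),L)
E
```

```text
(336.617431640625, 201.446683883667) (17.546693801879883, 19.052207946777344) (278.8107604980469, 200.3393898010254) (61.90018081665039, 64.03877258300781)
[0.5789 0.0478 0.13  ] [ 0.5861 -0.0167  0.13  ] 0.06485795912683318 0.11101386755503724
[0.5789 0.0478 0.13  ] [ 0.5861 -0.0167  0.13  ] 0.06485795912683318 0.11101386755503724
[0.5789 0.0478 0.13  ] [ 0.5861 -0.0167  0.13  ] 0.06485795912683318 0.11101386755503724
tri button [0.5768 0.0489 0.1369] tri red [ 0.5821 -0.0178  0.1403]
front edge psi 0.17136524570401354 [array([ 0.54022625, -0.11229573,  0.09      ]), array([0.51000716, 0.06231791, 0.09      ])]
```

Request:
{"method": "step_arm", "body": {"targets": [{"travel": [0.02, 0.05, 0], "angular": [0.09, 0.015, -0.16], "gripper": 0}, {"travel": [0.03, 0.1, 0], "angular": [0.18, 0.03, -0.32], "gripper": 0}, {"travel": [0.04, 0.129, -0.05], "angular": [0.27, 0.045, -0.48], "gripper": 0}, {"travel": [0.05, 0.129, -0.08], "angular": [0.36, 0.06, -0.64], "gripper": 0}, {"travel": [0.05, 0.129, -0.08], "angular": [0.45, 0.075, -0.8], "gripper": 0}, {"travel": [0.05, 0.129, -0.08], "angular": [0.494, 0.082, -0.866], "gripper": 0}, {"travel": [0.05, 0.129, -0.08], "angular": [0.494, 0.082, -0.866], "gripper": 0}]}}

```text
t: 7.05
tool_pos: [0.5266, 0.0449, 0.2582]
tool_rot: [0.811, 2.527, 0.327]
contact_force: [0.4, 0.4, 0.1]
opening: 0.0001
grip_force: 0.0
```

Request:
{"method": "step_arm", "body": {"targets": [{"travel": [0, 0, 0], "angular": [0.09, 0.015, -0.16], "gripper": 0}, {"travel": [0, 0, 0], "angular": [0.18, 0.03, -0.32], "gripper": 0}, {"travel": [0, 0, 0], "angular": [0.27, 0.045, -0.48], "gripper": 0}, {"travel": [0, 0, 0], "angular": [0.36, 0.06, -0.64], "gripper": 0}, {"travel": [0, 0, 0], "angular": [0.45, 0.075, -0.8], "gripper": 0}, {"travel": [0, 0, 0], "angular": [0.494, 0.082, -0.866], "gripper": 0}, {"travel": [0, 0, 0], "angular": [0.494, 0.082, -0.866], "gripper": 0}, {"travel": [0, 0, 0], "angular": [0.494, 0.082, -0.866], "gripper": 0}]}}

```text
t: 7.85
tool_pos: [0.5256, 0.0444, 0.2562]
tool_rot: [1.775, 2.096, 0.564]
contact_force: [0.1, 0.4, 0.2]
opening: 0.0001
grip_force: 0.0
```

```bash
python3 - <<'E'
from h import *
M=mount(.168);f=np.array([.5815,.049,.13])
o=ctrl.get_obs();print(o['tool_pos'],o['q'],o['contact_force'],R.from_rotvec(o['tool_rot']).as_matrix())
for h in(.06,.025,.014,.004):print(h,delta(f+M@[0,0,h],graspR(M,-np.pi/2)))
E
```

```text
[0.52563269 0.04440916 0.25618286] [-0.13778358 -0.56550348  2.14348613  0.17262226  1.06437549 -0.34844966] [0.14222083 0.39516217 0.16501941] [[-1.64677871e-01  8.53179939e-01  4.94939582e-01]
 [ 9.86347307e-01  1.42223445e-01  8.30149492e-02]
 [ 4.34676851e-04  5.01853049e-01 -8.64952789e-01]]
0.06 (array([ 0.0438, -0.0007, -0.1237]), array([-0.001 ,  0.0026,  0.0033]))
0.025 (array([ 0.0726,  0.0042, -0.1742]), array([-0.001 ,  0.0026,  0.0033]))
0.014 (array([ 0.0816,  0.0057, -0.1901]), array([-0.001 ,  0.0026,  0.0033]))
0.004 (array([ 0.0898,  0.0071, -0.2045]), array([-0.001 ,  0.0026,  0.0033]))
```

Request:
{"method": "step_arm", "body": {"targets": [{"travel": [0.02, 0, -0.06], "angular": [0, 0, 0], "gripper": 0}, {"travel": [0.044, -0.001, -0.124], "angular": [0, 0, 0], "gripper": 0}, {"travel": [0.058, 0.002, -0.15], "angular": [0, 0, 0], "gripper": 0}, {"travel": [0.073, 0.004, -0.174], "angular": [0, 0, 0], "gripper": 0}, {"travel": [0.073, 0.004, -0.174], "angular": [0, 0, 0], "gripper": 0}]}}

```text
t: 8.35
tool_pos: [0.568, 0.047, 0.1473]
tool_rot: [1.781, 2.1, 0.56]
contact_force: [-0.5, -0.4, 0.3]
opening: -0.0001
grip_force: 0.0
```

Request:
{"method": "step_arm", "body": {"targets": [{"travel": [0.005, 0.001, -0.008], "angular": [0, 0, 0], "gripper": 0}, {"travel": [0.009, 0.0015, -0.016], "angular": [0, 0, 0], "gripper": 0}, {"travel": [0.013, 0.002, -0.023], "angular": [0, 0, 0], "gripper": 0}]}}

```text
t: 8.65
tool_pos: [0.5775, 0.048, 0.1377]
tool_rot: [1.778, 2.094, 0.566]
contact_force: [-1.7, 1.2, 3.4]
opening: -0.0004
grip_force: 1.8
```

Request:
{"method": "step_arm", "body": {"targets": [{"travel": [0.002, 0.0005, -0.004], "angular": [0, 0, 0], "gripper": 0}, {"travel": [0.004, 0.001, -0.007], "angular": [0, 0, 0], "gripper": 0}, {"travel": [0.004, 0.001, -0.007], "angular": [0, 0, 0], "gripper": 0}]}}

```text
t: 8.95
tool_pos: [0.5789, 0.0482, 0.1355]
tool_rot: [1.778, 2.098, 0.562]
contact_force: [-29.1, -3.7, 27.0]
opening: -0.0001
grip_force: 18.7
```

The stop is felt at 6 mm above the face, so the button is fully in. Backing off, then turning to the grasp orientation above the cell.

Request:
{"method": "step_arm", "body": {"targets": [{"travel": [-0.016, -0.003, 0.028], "angular": [0, 0, 0], "gripper": 0}, {"travel": [-0.05, -0.008, 0.09], "angular": [0, 0, 0], "gripper": 0}, {"travel": [-0.08, -0.014, 0.14], "angular": [0, 0, 0], "gripper": 0}, {"travel": [-0.09, -0.06, 0.18], "angular": [0.09, 0.015, -0.16], "gripper": 0}, {"travel": [-0.08, -0.12, 0.18], "angular": [0.18, 0.03, -0.32], "gripper": 0.3}, {"travel": [-0.08, -0.12, 0.18], "angular": [0.27, 0.045, -0.48], "gripper": 0.7}, {"travel": [-0.08, -0.12, 0.18], "angular": [0.36, 0.06, -0.64], "gripper": 0.7}, {"travel": [-0.08, -0.12, 0.18], "angular": [0.45, 0.075, -0.8], "gripper": 0.7}, {"travel": [-0.08, -0.12, 0.18], "angular": [0.494, 0.082, -0.866], "gripper": 0.7}, {"travel": [-0.08, -0.12, 0.18], "angular": [0.494, 0.082, -0.866], "gripper": 0.7}]}}

```text
t: 9.95
tool_pos: [0.5306, -0.0237, 0.2395]
tool_rot: [2.573, 1.32, 0.74]
contact_force: [-0.7, -0.3, 0.1]
opening: 0.06
grip_force: 0.0
```

Request:
{"method": "step_arm", "body": {"targets": [{"travel": [0, 0, 0], "angular": [0.09, 0.015, -0.16], "gripper": 0.7}, {"travel": [0, 0, 0], "angular": [0.18, 0.03, -0.32], "gripper": 0.7}, {"travel": [0, 0, 0], "angular": [0.27, 0.045, -0.48], "gripper": 0.7}, {"travel": [0, 0, 0], "angular": [0.36, 0.06, -0.64], "gripper": 0.7}, {"travel": [0, 0, 0], "angular": [0.45, 0.075, -0.8], "gripper": 0.7}, {"travel": [0, 0, 0], "angular": [0.494, 0.082, -0.866], "gripper": 0.7}, {"travel": [0, 0, 0], "angular": [0.494, 0.082, -0.866], "gripper": 0.7}, {"travel": [0, 0, 0], "angular": [0.494, 0.082, -0.866], "gripper": 0.7}]}}

```text
t: 10.75
tool_pos: [0.5307, -0.0235, 0.2397]
tool_rot: [-2.982, -0.245, -0.802]
contact_force: [0.1, 0.4, 0.5]
opening: 0.0598
grip_force: 0.0
```

```bash
python3 - <<'E'
from h import *
np.set_printoptions(precision=4,suppress=True)
w=grab('wrist','w4')
M=mount(.168);c=np.array([.589,-.0165,.13])
o=ctrl.get_obs();print(o['tool_pos'],o['q'],o['opening'])
for h in(.06,.023):print(h,delta(c+M@[0,0,h],graspR(M,-np.pi)))
# bar top: bright grey
print([proj(w,c+M@np.array(p)/1) for p in((.032,0,.048),(-.032,0,.048),(0,0,.048))])
E
```

```text
[ 0.5307 -0.0235  0.2396] [-0.3074 -0.5329  2.15    0.2649  1.0632  1.025 ] 0.05962489523656152
0.06 (array([ 0.0478,  0.0034, -0.0961]), array([-0.0021,  0.0021,  0.0051]))
0.023 (array([ 0.0782,  0.0085, -0.1496]), array([-0.0021,  0.0021,  0.0051]))
[(np.float64(281.0768195211191), np.float64(186.58969273215752)), (np.float64(281.12847051765806), np.float64(264.13211025810386)), (np.float64(281.10360095415854), np.float64(226.79602371985098))]
```

View pics/w4.png

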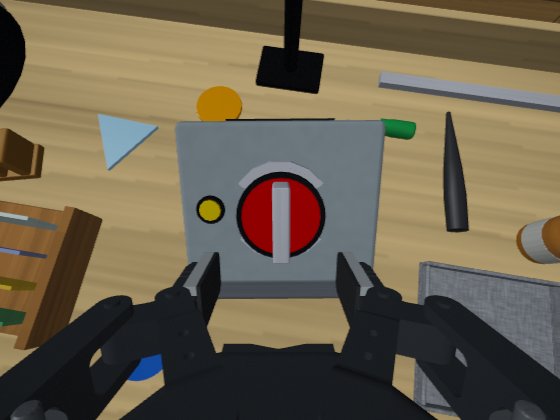

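The wrist view has the bar from (281,183) to (281,263), within 2 mm of prediction, and the button now sits lower in its socket at (209,209). Descend and grip.

Request:
{"method": "step_arm", "body": {"targets": [{"travel": [0.024, 0.002, -0.048], "angular": [0, 0, 0.005], "gripper": 0.7}, {"travel": [0.048, 0.003, -0.096], "angular": [0, 0, 0.005], "gripper": 0.7}, {"travel": [0.064, 0.006, -0.124], "angular": [0, 0, 0.005], "gripper": 0.7}, {"travel": [0.079, 0.0085, -0.149], "angular": [0, 0, 0.005], "gripper": 0.7}, {"travel": [0.079, 0.0085, -0.149], "angular": [0, 0, 0.005], "gripper": 0.7}], "squeeze": 30}}

```text
t: 11.3
tool_pos: [0.577, -0.0179, 0.147]
tool_rot: [-2.981, -0.249, -0.793]
contact_force: [-0.7, 0.6, -0.4]
opening: 0.0599
grip_force: 0.0
```

Request:
{"method": "step_arm", "body": {"targets": [{"travel": [0, 0, 0], "angular": [0, 0, 0], "gripper": 0}, {"travel": [0, 0, 0], "angular": [0, 0, 0], "gripper": 0}, {"travel": [0, 0, 0], "angular": [0, 0, 0], "gripper": 0}, {"travel": [0, 0, 0], "angular": [0, 0, 0], "gripper": 0}, {"travel": [0, 0, 0], "angular": [0, 0, 0], "gripper": 0}, {"travel": [0, 0, 0], "angular": [0, 0, 0], "gripper": 0}]}}

```text
t: 11.9
tool_pos: [0.5788, -0.0186, 0.152]
tool_rot: [-2.98, -0.248, -0.805]
contact_force: [-4.5, -0.1, 6.7]
opening: 0.0132
grip_force: 31.7
```

Request:
{"method": "step_arm", "body": {"targets": [{"travel": [0, 0, 0], "angular": [-0.07, -0.012, 0.125], "gripper": 0}, {"travel": [0, 0, 0], "angular": [-0.14, -0.024, 0.25], "gripper": 0}, {"travel": [0, 0, 0], "angular": [-0.21, -0.036, 0.375], "gripper": 0}, {"travel": [0, 0, 0], "angular": [-0.28, -0.047, 0.5], "gripper": 0}]}}

```text
t: 12.3
tool_pos: [0.5788, -0.0185, 0.1521]
tool_rot: [2.825, 0.909, 0.792]
contact_force: [-5.0, 1.4, 5.5]
opening: 0.013
grip_force: 31.8
```

Request:
{"method": "step_arm", "body": {"targets": [{"travel": [0, 0, 0], "angular": [-0.075, -0.012, 0.13], "gripper": 0}, {"travel": [0, 0, 0], "angular": [-0.15, -0.025, 0.26], "gripper": 0}, {"travel": [0, 0, 0], "angular": [-0.225, -0.037, 0.39], "gripper": 0}, {"travel": [0, 0, 0], "angular": [-0.3, -0.05, 0.52], "gripper": 0}, {"travel": [0, 0, 0], "angular": [-0.375, -0.062, 0.65], "gripper": 0}, {"travel": [0, 0, 0], "angular": [-0.445, -0.074, 0.78], "gripper": 0}]}}

```text
t: 12.9
tool_pos: [0.5792, -0.0188, 0.1523]
tool_rot: [2.218, 1.739, 0.664]
contact_force: [-1.3, -2.0, 3.7]
opening: 0.013
grip_force: 31.3
```

Request:
{"method": "step_arm", "body": {"targets": [{"travel": [0, 0, 0], "angular": [-0.075, -0.012, 0.13], "gripper": 0}, {"travel": [0, 0, 0], "angular": [-0.15, -0.025, 0.26], "gripper": 0}, {"travel": [0, 0, 0], "angular": [-0.235, -0.039, 0.41], "gripper": 0}, {"travel": [0, 0, 0], "angular": [-0.235, -0.039, 0.41], "gripper": 0}, {"travel": [0, 0, 0], "angular": [-0.235, -0.039, 0.41], "gripper": 0}]}}

```text
t: 13.4
tool_pos: [0.5791, -0.0189, 0.1523]
tool_rot: [1.825, 2.067, 0.571]
contact_force: [-4.5, -1.9, 6.4]
opening: 0.0134
grip_force: 31.6
```

Turned without resistance. Now lift off along the mount axis.

Request:
{"method": "step_arm", "body": {"targets": [{"travel": [-0.008, -0.0013, 0.014], "angular": [0, 0, 0], "gripper": 0}, {"travel": [-0.016, -0.0027, 0.028], "angular": [0, 0, 0], "gripper": 0}, {"travel": [-0.033, -0.0055, 0.058], "angular": [0, 0, 0], "gripper": 0}, {"travel": [-0.05, -0.008, 0.088], "angular": [0, 0, 0], "gripper": 0}, {"travel": [-0.08, -0.013, 0.14], "angular": [0, 0, 0], "gripper": 0}, {"travel": [-0.08, -0.013, 0.14], "angular": [0, 0, 0], "gripper": 0}]}}

```text
t: 14.0
tool_pos: [0.5306, -0.0271, 0.2393]
tool_rot: [1.82, 2.064, 0.571]
contact_force: [0.7, -1.2, -1.1]
opening: 0.0136
grip_force: 30.4
```

```bash
python3 - <<'E'
from h import *
np.set_printoptions(precision=4,suppress=True)
a=grab('scene','s5');b=grab('top','t5');w=grab('wrist','w5')
o=ctrl.get_obs();print(o['tool_pos'],o['q'],o['opening'],o['grip_force'],o['contact_force'])
# tray centre from top image: grey felt mask at z~.02
cR=R.from_rotvec(o['tool_rot']).as_matrix()
yy=cR[:,1].copy();yy[2]=0;yy/=np.linalg.norm(yy)
for ang in(0,np.pi/2,-np.pi/2):
    pass
# tilt to vertical by the shortest turn
z=cR[:,2];ax=np.cross(z,[0,0,-1]);ax*=np.arcsin(np.linalg.norm(ax))/np.linalg.norm(ax)
Rt=R.from_rotvec(ax).as_matrix()@cR;print(Rt,ax/(np.pi/4))
d=load('t2');g=d['img'].astype(int)
H=cv2.cvtColor(d['img'],cv2.COLOR_RGB2HSV)
m=cv2.inRange(H,(0,0,50),(180,45,170));m[:,:325]=0;m[:,395:]=0;m[:195]=0;m[265:]=0
m=cv2.morphologyEx(m,cv2.MORPH_OPEN,np.ones((5,5)))
c=max(cv2.findContours(m,0,1)[0],key=cv2.contourArea);r=cv2.minAreaRect(c);print(r,onz(d,*r[0],.018))
top=a['img'][180:290,180:345];
cv2.imwrite('pics/c5.png',np.hstack([cv2.resize(top,(450,300),interpolation=2),cv2.resize(w['img'],(350,262))[np.r_[0:262,[261]*38]]])[:,:,::-1])
E
```

```text
[ 0.5294 -0.0262  0.2327] [-0.3132 -0.525   2.1543  0.2654  1.0621 -0.5153] 0.013445879240182361 30.32473236322403 [-0.9657  0.245  -3.4858]
[[-0.1251  0.9921  0.    ]
 [ 0.9921  0.1251  0.    ]
 [ 0.      0.     -1.    ]] [-0.1109  0.6476  0.    ]
((359.5, 227.5), (47.0, 49.0), 90.0) [ 0.4994 -0.2915  0.018 ]
```

View pics/c5.png

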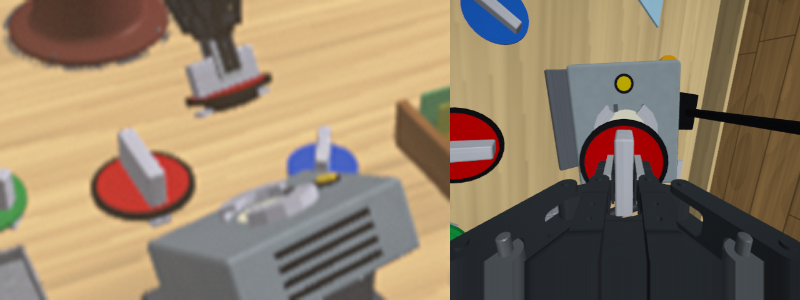

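The scene crop shows the cell held in the gripper, clear of the empty mount. Tilt to vertical and carry it over the tray.

Request:
{"method": "step_arm", "body": {"targets": [{"travel": [-0.01, -0.03, 0.03], "angular": [0, 0, 0], "gripper": 0}, {"travel": [-0.02, -0.08, 0.03], "angular": [-0.015, 0.09, 0], "gripper": 0}, {"travel": [-0.03, -0.14, 0.03], "angular": [-0.035, 0.2, 0], "gripper": 0}, {"travel": [-0.04, -0.2, 0.03], "angular": [-0.055, 0.32, 0], "gripper": 0}, {"travel": [-0.05, -0.26, 0.03], "angular": [-0.075, 0.44, 0], "gripper": 0}, {"travel": [-0.055, -0.32, 0.03], "angular": [-0.095, 0.55, 0], "gripper": 0}, {"travel": [-0.055, -0.38, 0.03], "angular": [-0.111, 0.648, 0], "gripper": 0}, {"travel": [-0.055, -0.42, 0], "angular": [-0.111, 0.648, 0], "gripper": 0}, {"travel": [-0.055, -0.441, -0.03], "angular": [-0.111, 0.648, 0], "gripper": 0}, {"travel": [-0.055, -0.441, -0.06], "angular": [-0.111, 0.648, 0], "gripper": 0}]}}

```text
t: 15.15
tool_pos: [0.4966, -0.2919, 0.1944]
tool_rot: [-2.077, -2.353, -0.001]
contact_force: [-0.6, -0.2, -2.7]
opening: 0.0137
grip_force: 30.3
```

Request:
{"method": "step_arm", "body": {"targets": [{"travel": [0, 0, -0.08], "angular": [0, 0, 0], "gripper": 0}, {"travel": [0, 0, -0.14], "angular": [0, 0, 0], "gripper": 0}, {"travel": [0, 0, -0.14], "angular": [0, 0, 0], "gripper": 0}, {"travel": [0, 0, -0.14], "angular": [0, 0, 0], "gripper": 0}]}}

```text
t: 15.55
tool_pos: [0.4965, -0.29, 0.1124]
tool_rot: [-2.075, -2.356, -0.002]
contact_force: [1.5, -0.1, -0.9]
opening: 0.0136
grip_force: 30.2
```

```bash
python3 - <<'E'
from h import *
np.set_printoptions(precision=4,suppress=True)
a=grab('scene','s6');w=grab('wrist','w6')
o=ctrl.get_obs();print(o['tool_pos'],o['contact_force'],o['opening'])
cR=R.from_rotvec(o['tool_rot']).as_matrix();print(cR)
cv2.imwrite('pics/c6.png',np.hstack([cv2.resize(a['img'][180:350,80:250],(400,400),interpolation=2),cv2.resize(w['img'],(400,300))[np.r_[0:300,[299]*100]]])[:,:,::-1])
E
```

```text
[ 0.4985 -0.2917  0.1164] [ 0.6213 -0.3452 -1.5023] 0.013238616783946661
[[-0.1263  0.992   0.0047]
 [ 0.992   0.1263 -0.0022]
 [-0.0028  0.0044 -1.    ]]
```

View pics/c6.png

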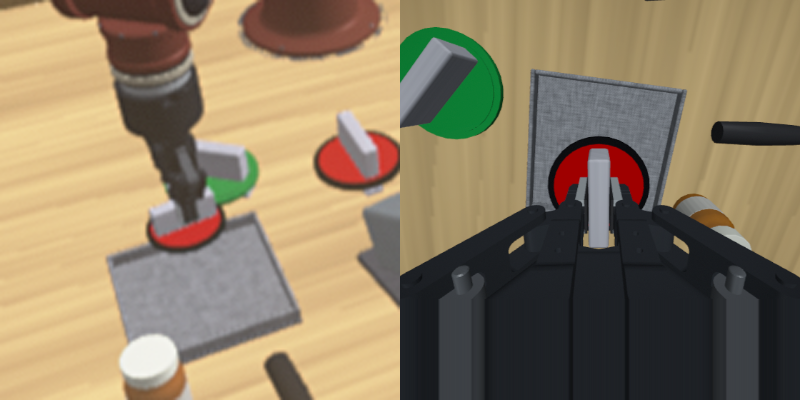

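Everything is lined up over the tray. Lower it gently to contact.

Request:
{"method": "step_arm", "body": {"targets": [{"travel": [0, 0, -0.05], "angular": [0, 0, 0], "gripper": 0}, {"travel": [0, 0, -0.1], "angular": [0, 0, 0], "gripper": 0}, {"travel": [0, 0, -0.13], "angular": [0, 0, 0], "gripper": 0}, {"travel": [0, 0, -0.135], "angular": [0, 0, 0], "gripper": 0}, {"travel": [0, 0, -0.135], "angular": [0, 0, 0], "gripper": 0}]}}

```text
t: 16.15
tool_pos: [0.4983, -0.2916, 0.0351]
tool_rot: [2.074, 2.354, 0.002]
contact_force: [0.2, -0.0, -2.2]
opening: 0.0138
grip_force: 30.2
```

Request:
{"method": "step_arm", "body": {"targets": [{"travel": [0, 0, -0.004], "angular": [0, 0, 0], "gripper": 0}, {"travel": [0, 0, -0.007], "angular": [0, 0, 0], "gripper": 0}, {"travel": [0, 0, -0.007], "angular": [0, 0, 0], "gripper": 0}]}}

```text
t: 16.45
tool_pos: [0.4978, -0.2912, 0.0301]
tool_rot: [2.074, 2.355, 0.002]
contact_force: [-0.4, -1.1, -2.4]
opening: 0.0135
grip_force: 30.3
```

Request:
{"method": "step_arm", "body": {"targets": [{"travel": [0, 0, -0.002], "angular": [0, 0, 0], "gripper": 0}, {"travel": [0, 0, -0.004], "angular": [0, 0, 0], "gripper": 0}, {"travel": [0, 0, -0.004], "angular": [0, 0, 0], "gripper": 0}]}}

```text
t: 16.75
tool_pos: [0.4978, -0.2913, 0.0288]
tool_rot: [2.075, 2.356, 0.002]
contact_force: [-3.5, 2.3, 7.9]
opening: 0.0135
grip_force: 31.7
```

Request:
{"method": "step_arm", "body": {"targets": [{"travel": [0, 0, -0.002], "angular": [0, 0, 0], "gripper": 0}, {"travel": [0, 0, -0.002], "angular": [0, 0, 0], "gripper": 0}]}}

```text
t: 16.95
tool_pos: [0.4978, -0.2914, 0.0288]
tool_rot: [2.075, 2.356, 0.002]
contact_force: [-7.1, 3.7, 15.5]
opening: 0.0134
grip_force: 32.7
```

Contact with the floor is made. Ease off, open, and retreat upward.

Request:
{"method": "step_arm", "body": {"targets": [{"travel": [0, 0, 0.002], "angular": [0, 0, 0], "gripper": 0}, {"travel": [0, 0, 0.002], "angular": [0, 0, 0], "gripper": 0.7}, {"travel": [0, 0, 0.002], "angular": [0, 0, 0], "gripper": 0.7}, {"travel": [0, 0, 0.002], "angular": [0, 0, 0], "gripper": 0.7}, {"travel": [0, 0, 0.002], "angular": [0, 0, 0], "gripper": 0.7}, {"travel": [0, 0, 0.04], "angular": [0, 0, 0], "gripper": 0.7}, {"travel": [0, 0, 0.1], "angular": [0, 0, 0], "gripper": 0.7}, {"travel": [0, 0, 0.18], "angular": [0, 0, 0], "gripper": 0.7}, {"travel": [0, 0, 0.26], "angular": [0, 0, 0], "gripper": 0.7}, {"travel": [-0.08, 0, 0.3], "angular": [0, 0, 0], "gripper": 0.7}]}}

```text
t: 17.95
tool_pos: [0.4562, -0.2925, 0.21]
tool_rot: [2.066, 2.352, 0.003]
contact_force: [-1.2, -1.5, 1.0]
opening: 0.0596
grip_force: 0.0
```

```bash
python3 - <<'E'
from h import *
a=grab('scene','s7');b=grab('top','t7')
cv2.imwrite('pics/c7.png',np.hstack([cv2.resize(a['img'],(400,300)),cv2.resize(b['img'][80:305,120:420],(400,300),interpolation=2)])[:,:,::-1])
o=ctrl.get_obs();print(o['tool_pos'],o['contact_force'],o['opening'],o['t'])
E
```

```text
[ 0.45202041 -0.29237168  0.20945432] [0.92695202 0.26082233 0.21823713] 0.05969466247082006 18.05
```

View pics/c7.png

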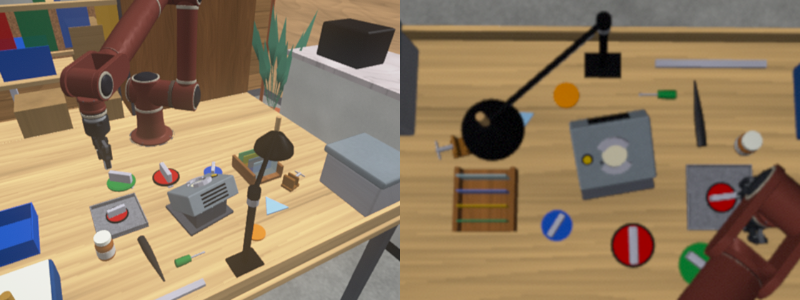

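The cell lies flat in the middle of the tray, the lamp is at its left stop, and the bystanders are where they were. Handing in.

```bash
python3 -c "
from station import ctrl
print(ctrl.finish_job())"
```

```text
the job is handed in; nothing more can be done
None
```

I handed the job in at about 18 s with no verdict returned: the lamp is at its left stop, the button is in, the red cell was twisted, lifted off and set flat, glass up, in the middle of the felt tray, and the last picture shows nothing else moved.

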